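# Weigh out a foot-bath dose of bath-salt tablets

## Robot

A 6-joint arm with a two-finger parallel gripper is mounted at the origin on the work surface. World frame = base frame: x ahead of the robot, y to its left, z up, the work surface at z = 0. Lengths are in m, angles in rad, forces in N, time in s.
With the tool pointing down it reaches from about 0.275 to 0.975 m from the base axis. Payload 8.4 kg.
Tool frame: the origin (TCP) lies on the centre line of the jaws, within the pads' length; the fingertips stand 19 mm ahead of it and the grasp point (between the pads) is the TCP; z points along the fingers, y is the direction in which the jaws open and shut (so a half turn about z gives the same grasp; the last joint's range is limited). The gripper opens to 92 mm and grips with 3 to 60 N. Pads are 20 mm wide; open, the fingers measure 128 mm over their backs; the gripper's body (75 mm by 189 mm) begins 69 mm behind the grasp point.
Start: joints at [-1.161, 0.353, 1.633, -0, 1.155, -0.002], TCP at [0.25, -0.573, 0.234] pointing down, gripper open.
Joint ranges: [-2.63, 2.63], [-0.92, 2.1], [0.06, 2.66], [-1.3, 4.44], [0, 2.69], [-3.02, 3.02]. Speed limits (rad/s): [2.22, 2.22, 2.79, 3.14, 3.14, 3.14].

## Interface

Orientations are given as a unit quaternion [x, y, z, w].
In Python, from rig import manip gives the robot as it stands.
- The arm moves only by the shell command python3 -m creep 'ROWS' [OPENING] [FORCE]. ROWS is JSON, a list of rows, each a list of 2 entries, a list of its own where there are three numbers: the shift along the tool's x, y, z in m, then the turn about the tool's z in degrees. In form: [[[tx, ty, tz], yaw], ...]. A call has 1 to 8 rows; each row is the pose to reach, as a shift and turn from the pose commanded when the call began, along the tool's axes at that moment; what a row does not reach only later rows make up. A row lasts 1/12 s, in which the tool goes at most 41.7 mm and 7.16 degrees, less where a joint would pass 70% of its speed; a pose out of reach is approached as far as the arm can. A call with a gripper value outside its range is refused whole. OPENING is the finger opening in m, from 0 to 0.0919, set as the call begins (- or left out, the last holds). The fingers move at their own pace and stop on an object; FORCE is the grip in N (left out, the last holds). Time passes only in rows, so rows that repeat a pose let the fingers close. It gives the time, the measured TCP pose, the force and the opening at its end, in the units of the state.
- manip.observe(): the state, without advancing time (a new reading comes with each control period).
- manip.capture(name): name is "scene" or "top" or "wrist"; returns the picture (400x640x3 uint8, blue, green, red); there is no depth.
- manip.calibration(name): a dict with "K" (3x3 intrinsics, pixels), "rvec" (rotation vector, rad) and "tvec" (3), from world to camera coordinates, as OpenCV has them; the wrist camera has in their place "hand_eye" (4x4, takes a point from camera to tool coordinates, whose origin is the TCP and whose axes are the flange's). Camera axes: x right, y down, z forward; pixel columns grow to the right and rows downward; lengths in m; the calibration is good to about 2 mm. A picture is of the moment at which its call begins: read the wrist's pose just before it. calibration takes no time and is no camera call.
- manip.finish_job(): hands the job in, once; it reports no verdict.
Trained networks look in the newest picture that a camera, given by its name, has taken for a name from the list of things; names that differ only in an ending like _2 or _b are one class to them, and where a whole thing is asked for, a point or a joint stands for the part that bears it (a point fixed in the world has none). Each returns a list of dicts, best first, with "confidence" (0 to 1); they miss things now and then, are a little off and sometimes report something else, mostly with a low value. They report only what shows in the picture. A call takes as long as a camera call. They do not tell look-alikes from the thing itself.
- manip.cut_out(camera, target): "region" (400x640 bool, what is visible of it) and "centre" ([column, row] in pixels, amid what is visible of it).
- manip.mark_of(camera, target): "centre" ([column, row] in pixels: a listed point, or the origin of a listed thing).
The state is a dict: "time": time; "joints": joint angles; "qvel": joint speeds; "joint_torque": joint torques, N m; "eef_pos": TCP position; "eef_rot": TCP orientation; "ft_force": force on the tool from outside, world axes, zero at the start; "moment": the same for the moment, N m; "opening": finger opening in m.
Only numpy, scipy, OpenCV 4.12 (cv2) and the standard library are available. Lean on these libraries where they do the work, as an engineer would, in place of code of your own. Each camera call takes 0.05 s, during which the arm holds its last target.

## Task

Weigh out the foot-bath dose on the little spring scale: first set the large round bath-salt tablet on the steel tray and let go, then add the small round one beside it, so that the pointer comes down to the long 120 g mark. Set each tablet down gently (no dropping), lying flat on the tray and not on top of the other, and leave the square soap and everything else on the shelf where it is.

Things in the scene. Friction and masses are not known exactly. Their poses are not given: they have to be found in the camera images.
- large_tablet_mid (a point): Centre (half-way up) of the large round bath-salt tablet: plain off-white disc, 56 mm across, 28 mm tall, 80 g, lying flat and loose on the pale blue shelf (z = 0); z axis up. Near it, not wanted: a square off-white soap (52 mm, 26 mm tall) and a round jar with a dark metal lid (64 mm wide, 54 mm tall). Centres of these pieces are at least 85 mm apart.
- small_tablet_mid (a point): Centre (half-way up) of the small round bath-salt tablet: same off-white material, 40 mm across, 28 mm tall, 40 g, lying flat and loose on the shelf; z axis up.
- tray_top (a point): Centre of the upper face of the scale's steel tray, moving with it, z up: flat, 150 mm along x, 200 mm along y, lip 5 mm high, 80 mm above the shelf when empty. Room for both tablets side by side, 45 mm either side of the centre along y. The scale is fixed, turned up to 0.3 rad; a gauge plate 60 mm wide stands 98 mm from the centre towards x, its top 20 mm above the empty tray.
- tray (a joint): How far the tray and its pointer have sunk, in m: 0 empty, 0.15 mm per gram (spring, 65 N/m), stop at 0.027. Large tablet alone: 0.012; both tablets, 120 g: 0.018 (long mark).
Things that resemble listed ones, but are neither listed nor needed, are in the scene too. Leave any green or turquoise look-alike of the part that bears small_tablet_mid alone.

How it is judged:
On the way:
1. the large tablet alone lies flat on the tray, let go, and the scale reads 80 g (x of large_tablet_mid in the frame of tray_top between -0.07 and 0.07 m and y of large_tablet_mid in the frame of tray_top between -0.095 and 0.095 m and z of large_tablet_mid in the frame of tray_top between 0.008 and 0.02 m and angle between large_tablet_mid's own z axis and vertical below 0.17 rad and contact force between the fingers and large_tablet below 0.02 N and linear speed of large_tablet below 0.03 m/s and value of joint tray between 0.01 and 0.014 m), for 0.2 s.
At the end, for the whole second after the job is handed in: Both round tablets lie flat (within 10 degrees) on the tray itself, neither on the other, centres within the tray's lip, released and at rest, and the tray has sunk 18 mm, within 2 mm (120 g within 13 g) (x of large_tablet_mid in the frame of tray_top between -0.07 and 0.07 m and y of large_tablet_mid in the frame of tray_top between -0.095 and 0.095 m and z of large_tablet_mid in the frame of tray_top between 0.008 and 0.02 m and angle between each of large_tablet_mid, small_tablet_mid's own z axis and vertical below 0.17 rad and contact force between the fingers and large_tablet below 0.02 N and linear speed of each of large_tablet, small_tablet below 0.03 m/s and x of small_tablet_mid in the frame of tray_top between -0.07 and 0.07 m and y of small_tablet_mid in the frame of tray_top between -0.095 and 0.095 m and z of small_tablet_mid in the frame of tray_top between 0.008 and 0.02 m and contact force between the fingers and small_tablet below 0.02 N and value of joint tray between 0.016 and 0.02 m and velocity of joint tray between -0.01 and 0.01 m/s); the robot touches nothing.
It fails at once if a bystander (soap, jar, trimmer, comb, soap dish or mirror) is moved by more than 30 mm (distance of any of soap, jar, trimmer, comb, dish, mirror from where it was at the start of the episode above 0.03 m).
It fails at once if a tablet is dropped on the tray from more than about 40 mm ((horizontal distance between large_tablet_mid and tray_top below 0.12 m and z of large_tablet_mid in the frame of tray_top below 0.12 m and contact force between the fingers and large_tablet below 0.001 N and linear speed of large_tablet above 0.9 m/s) or (horizontal distance between small_tablet_mid and tray_top below 0.12 m and z of small_tablet_mid in the frame of tray_top below 0.12 m and contact force between the fingers and small_tablet below 0.001 N and linear speed of small_tablet above 0.9 m/s)).
It also fails if it takes over 58 s, if anything falls off the work surface, if the arm or the gripper's body presses on something with over 40 N, if the wrist force passes 120 N, or if a joint passes its speed limit or range.

## Working session

There is one attempt and no reset: what is moved stays moved. The work goes in short steps, Python scripts to look and compute and a shell command to move; the robot and the scene stay as the last step left them, time stands still between calls to the robot, and variables do not carry over. Pictures are saved under pics/ and viewed, and the job is handed in when it is done.

```bash
ls; mkdir -p pics; python3 - <<'E'
from rig import manip
import cv2
print(manip.observe())
for c in ("scene","top","wrist"):
    cv2.imwrite(f"pics/{c}0.png",manip.capture(c)); print(c,manip.calibration(c))
    for t in ("large_tablet_mid","small_tablet_mid","tray_top"):
        print(c,t,[(round(d["confidence"],2),[round(float(v),1) for v in d["centre"]]) for d in manip.mark_of(c,t)])
print(manip.observe()["time"])
E
```

```text
pics
{'time': 0.0, 'joints': array([-1.16141045e+00,  3.53682695e-01,  1.63411472e+00, -1.79345810e-05,
        1.15520035e+00, -2.39375762e-03]), 'qvel': array([-0.00110325, -0.00028027,  0.00147256, -0.0016649 ,  0.00054118,
        0.0003817 ]), 'joint_torque': array([-4.36764822e-04, -5.93847907e+01, -3.34216189e+01,  6.96147163e-02,
        2.34724424e-02, -9.73444139e-05]), 'eef_pos': array([ 0.24996441, -0.57233153,  0.23285041]), 'eef_rot': array([ 9.78878476e-01,  2.04441766e-01, -1.50014481e-04, -6.86400107e-04]), 'ft_force': array([-0.36865213,  0.54523415, -0.44083017]), 'moment': array([-0.0030666 ,  0.0359821 , -0.02075757]), 'opening': 0.09217200633125763}
scene {'K': array([[380.93372625,   0.        , 316.04936493],
       [  0.        , 380.93372625, 199.96444898],
       [  0.        ,   0.        ,   1.        ]]), 'rvec': array([ 2.20773882,  0.8456415 , -0.38075033]), 'tvec': array([-0.37737395, -0.21361601,  1.30848161])}
scene large_tablet_mid [(0.85, [213.0, 260.6])]
scene small_tablet_mid [(0.82, [253.4, 288.7]), (0.68, [244.0, 321.4]), (0.55, [294.1, 291.4]
[... 391 characters left out ...]
75, [417.8, 191.9]), (0.67, [395.1, 162.8]), (0.6, [443.2, 172.7])]
top tray_top [(0.57, [227.2, 186.9])]
wrist {'K': array([[296.19846294,   0.        , 318.95707935],
       [  0.        , 296.19846294, 202.97279572],
       [  0.        ,   0.        ,   1.        ]]), 'hand_eye': array([[-4.11332655e-04, -9.58412671e-01, -2.85385673e-01,
         8.01623236e-02],
       [ 9.99999628e-01, -6.10662001e-04,  6.09468918e-04,
        -4.50260944e-04],
       [-7.58396920e-04, -2.85385317e-01,  9.58412566e-01,
        -1.50300982e-01],
       [ 0.00000000e+00,  0.00000000e+00,  0.00000000e+00,
         1.00000000e+00]])}
wrist large_tablet_mid []
wrist small_tablet_mid []
wrist tray_top []
0.6
```

View pics/scene0.png

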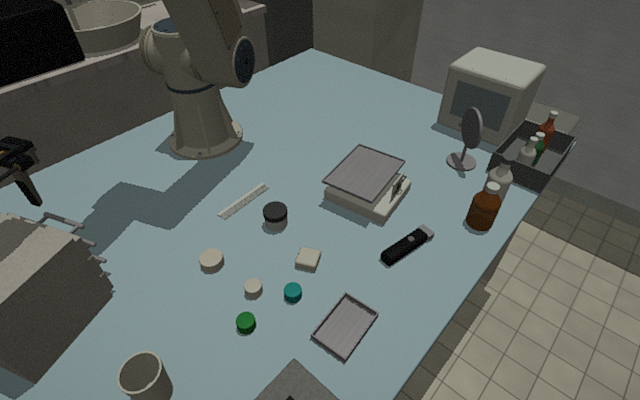

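View pics/top0.png

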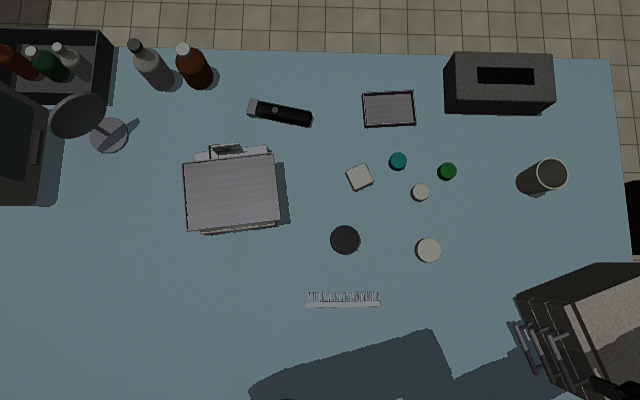

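```bash
cat > h.py <<'E'
import numpy as np, cv2
from scipy.spatial.transform import Rotation as R
from rig import manip
def cam(c, st=None):
    k=manip.calibration(c); K=k["K"]
    if c!="wrist":
        M=np.eye(4); M[:3,:3]=cv2.Rodrigues(k["rvec"])[0]; M[:3,3]=k["tvec"]
    else:
        T=np.eye(4); T[:3,:3]=R.from_quat(st["eef_rot"]).as_matrix(); T[:3,3]=st["eef_pos"]
        M=np.linalg.inv(T@k["hand_eye"])
    return K@M[:3]
def tri(P1,p1,P2,p2):
    x=cv2.triangulatePoints(P1,P2,np.array(p1,float).reshape(2,1),np.array(p2,float).reshape(2,1)).ravel(); X=x[:3]/x[3]
    def pr(P): 
        q=P@np.r_[X,1]; return q[:2]/q[2]
    return X.round(4),(pr(P1)-p1).round(1),(pr(P2)-p2).round(1)
def onz(P,p,z):
    A=np.array([P[0]-p[0]*P[2],P[1]-p[1]*P[2]])
    return np.linalg.solve(A[:,:2],-(A[:,2]*z+A[:,3])).round(4)
E
python3 - <<'E'
from h import *
S,T=cam("scene"),cam("top")
print("L",tri(S,[213,260.6],T,[428.8,248.5]))
for s in ([253.4,288.7],[244,321.4],[294.1,291.4]):
    print(s,"scene z14",onz(S,s,.014))
    for t in ([417.8,191.9],[395.1,162.8],[443.2,172.7]):
        print("  ",t,onz(T,t,.014),tri(S,s,T,t))
print("tray",tri(S,[365.6,171.6],T,[227.2,186.9]))
E
```

```text
L (array([ 0.4584, -0.3112,  0.0174]), array([-1.2, -0. ]), array([-1. , -0.7]))
[253.4, 288.7] scene z14 [ 0.5896 -0.2955]
   [417.8, 191.9] [ 0.5886 -0.2924] (array([ 0.5886, -0.2939,  0.0113]), array([ 0.4, -0. ]), array([0.3, 0.2]))
   [395.1, 162.8] [ 0.6579 -0.2401] (array([ 0.6293, -0.2707,  0.0375]), array([19.3, -3. ]), array([15.6,  9.7]))
   [443.2, 172.7] [ 0.6361 -0.3541] (array([ 0.6243, -0.3246,  0.0819]), array([-4. ,  0.1]), array([-2.8, -2.3]))
[244, 321.4] scene z14 [ 0.6354 -0.361 ]
   [417.8, 191.9] [ 0.5886 -0.2924] (array([ 0.5978, -0.3281, -0.0748]), array([ 6. , -0.4]), array([4.4, 3.1]))
   [395.1, 162.8] [ 0.6579 -0.2401] (array([ 0.6436, -0.3025, -0.0372]), array([25.8, -4.1]), array([20.6, 11.4]))
   [443.2, 172.7] [ 0.6361 -0.3541] (array([ 0.6353, -0.3578,  0.0099]), array([ 1.4, -0.1]), array([1. , 0.7]))
[294.1, 291.4] scene z14 [ 0.6625 -0.2398]
   [417.8, 191.9] [ 0.5886 -0.2924] (array([ 0.6237, -0.2657,  0.003 ]), array([-20. ,   0.2]), array([-12.8, -13.8]))
   [395.1, 162.8] [ 0.6579 -0.2401] (array([ 0.6598, -0.2396,  0.0107]), array([-0.7,  0.1]), array([-0.5, -0.4]))
   [443.2, 172.7] [ 0.6361 -0.3541] (array([ 0.6572, -0.3001,  0.0782]), array([-24.5,  -0. ]), array([-14.9, -16.6]))
tray (array([0.5761, 0.1356, 0.0798]), array([ 1.3, -0.4]), array([1.2, 1.2]))
```

The scene view shows these round or off-white pieces:
- The large off-white disc is at scene (213,261), top (429,249).
- The small off-white disc is at scene (253,289), top (418,192).
- The green look-alike is at scene (245,322), and the turquoise one at scene (293,292).
- The square soap is at scene (308,259), and the dark-lid jar at (275,213).

The off-white small disc fits the description. I'll confirm it in a crop and measure the tray's yaw.

```bash
python3 - <<'E'
from h import *
im=cv2.imread("pics/scene0.png")[225:345,180:330]
cv2.imwrite("pics/crop0.png",cv2.resize(im,None,fx=5,fy=4.9,interpolation=cv2.INTER_CUBIC))
S,T=cam("scene"),cam("top")
img=cv2.imread("pics/top0.png")
for c,P in (("top",T),("scene",S)):
    d=manip.cut_out(c,"tray_top")
    m=d[0]["region"].astype(np.uint8)
    cs=max(cv2.findContours(m,0,2)[0],key=cv2.contourArea)
    q=cv2.approxPolyDP(cv2.convexHull(cs),6,True)[:,0]
    w=np.array([onz(P,p,.08) for p in q]); print(c,d[0]["confidence"],q.tolist(),w.tolist())
    r=cv2.minAreaRect(np.array([onz(P,p[0],.08) for p in cs],np.float32)*1000); print(r)
E
```

```text
top 0.81 [[272, 153], [278, 219], [186, 229], [182, 163]] [[0.6563, 0.0447], [0.5111, 0.0267], [0.4864, 0.2199], [0.6297, 0.2389]]
((572.0475463867188, 132.2007293701172), (153.87387084960938, 202.3096466064453), 8.505532264709473)
scene 0.86 [[358, 144], [404, 160], [372, 202], [322, 181]] [[0.48, 0.2202], [0.6248, 0.244], [0.6585, 0.0463], [0.5113, 0.0238]]
((569.5762939453125, 135.85833740234375), (160.6287384033203, 214.021240234375), 7.746359825134277)
```

View pics/crop0.png

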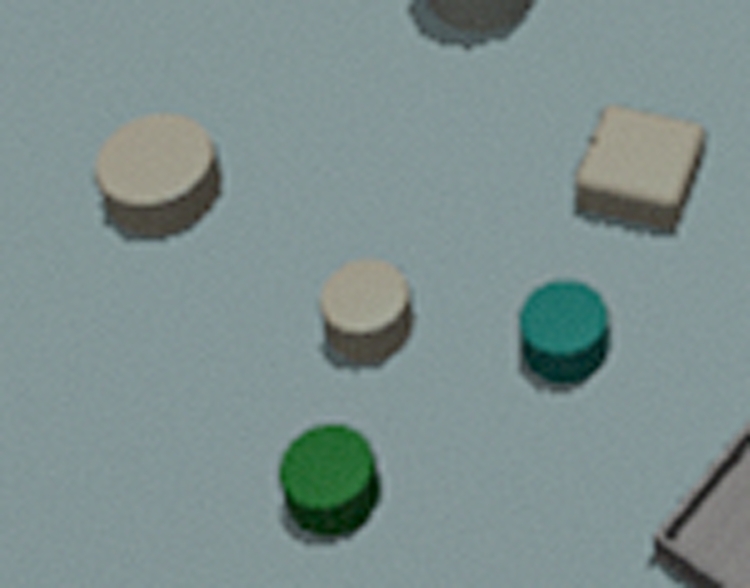

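The crop confirms it: large cream disc upper left, small cream disc in the centre, green and turquoise copies beside it, square soap at right. The tray centre is at about (0.571, 0.134, 0.080) with yaw about 7.5°. Next I go over the large tablet with the jaws along the tray's x.

```bash
python3 -m creep '[[[0.02,-0.01,0.0],-4],[[0.06,-0.03,0.01],-11],[[0.097,-0.05,0.02],-18],[[0.134,-0.07,0.03],-25],[[0.171,-0.09,0.04],-32],[[0.208,-0.11,0.05],-39],[[0.245,-0.13,0.055],-46],[[0.27,-0.143,0.055],-53]]' 0.075 15
python3 - <<'E'
from h import *
s=manip.observe();print(s["eef_pos"],R.from_quat(s["eef_rot"]).as_matrix()[:2,:2])
E
```

```text
time: 1.37
eef_pos: [0.4408, -0.3316, 0.1779]
eef_rot: [0.783, 0.622, -0.0, -0.0]
ft_force: [0.8, -0.7, 0.3]
opening: 0.0754
[ 0.44082336 -0.33158966  0.17788721] [[ 0.22630874  0.97405542]
 [ 0.97405551 -0.22630835]]
```

```bash
python3 -m creep '[[[0.012,0.007,0.0],-7],[[0.024,0.013,0.0],-14],[[0.024,0.013,0.0],-20.5],[[0.024,0.013,0.0],-20.5]]' 
cat >> h.py <<'E'
def ell(c,st,t,pic=None):
    img=manip.capture(c); P=cam(c,st)
    out=[]
    for d in manip.cut_out(c,t):
        out.append((round(d["confidence"],2),d["centre"]))
    mk=[(round(d["confidence"],2),np.round(d["centre"],1)) for d in manip.mark_of(c,t)]
    if pic: cv2.imwrite(pic,img)
    return P,out,mk
def toolshift(st,X):
    return (R.from_quat(st["eef_rot"]).as_matrix().T@(np.array(X)-st["eef_pos"])).round(4)
E
python3 - <<'E'
from h import *
s=manip.observe()
P,o,mk=ell("wrist",s,"large_tablet_mid","pics/w1.png")
s2=manip.observe();print(s["eef_pos"],s2["eef_pos"])
Rm=R.from_quat(s["eef_rot"]).as_matrix();print(np.degrees(np.arctan2(Rm[1,1],Rm[0,1])))
for c,p in mk: print(c,p,onz(P,p,.014),toolshift(s2,[*onz(P,p,.014),.014]))
for c,p in o: print(c,p,onz(P,p,.014))
if mk:
  for c,q in (("scene",[213,260.6]),("top",[428.8,248.5])): print(tri(P,mk[0][1],cam(c),q))
E
```

```text
time: 1.7
eef_pos: [0.4592, -0.3125, 0.1786]
eef_rot: [0.659, 0.752, 0.0, 0.0]
ft_force: [0.4, -0.7, -0.5]
opening: 0.075
[ 0.45917428 -0.31253525  0.17862997] [ 0.4583859  -0.31352778  0.17862514]
7.49352026942681
0.63 [315.5 191.6] [ 0.4547 -0.3131] [ 0.0009 -0.0036  0.1646]
0.59 [315.0, 190.8] [ 0.4541 -0.3123]
(array([ 0.4568, -0.3099,  0.0146]), array([ 2.3, -2.4]), array([-0.9,  0. ]))
(array([ 0.4546, -0.3014,  0.0577]), array([ 0.9, -0.3]), array([0.1, 0.2]))
```

View pics/w1.png

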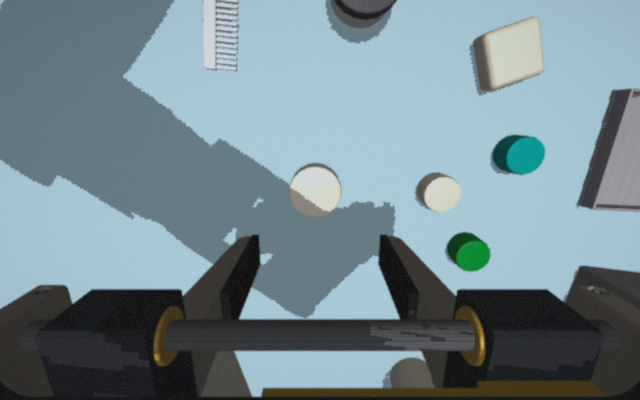

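The wrist view shows the large disc centred between the jaws at (316,191), with nothing near the fingers. Its height triangulates to about 0.0146. I go down and grip.

```bash
python3 -m creep '[[[0.001,-0.002,0.02],0],[[0.001,-0.002,0.055],0],[[0.001,-0.002,0.09],0],[[0.001,-0.002,0.12],0],[[0.001,-0.002,0.14],0],[[0.001,-0.002,0.15],0],[[0.001,-0.002,0.154],0],[[0.001,-0.002,0.154],0]]' - 15
python3 -m creep '[[[0,0,0],0],[[0,0,0],0],[[0,0,0],0],[[0,0,0],0],[[0,0,0],0],[[0,0,0],0]]' 0.04 15
```

```text
time: 2.52
eef_pos: [0.4562, -0.3129, 0.0243]
eef_rot: [0.663, 0.749, -0.0, -0.0]
ft_force: [-1.2, 0.5, 0.3]
opening: 0.0746
time: 3.02
eef_pos: [0.4571, -0.3131, 0.0258]
eef_rot: [0.662, 0.749, 0.0, 0.001]
ft_force: [-1.2, 0.3, 8.1]
opening: 0.0554
```

```bash
python3 -m creep '[[[0,0,-0.01],0],[[0,0,-0.03],0],[[0,0,-0.06],0],[[0,0,-0.1],0],[[0,0,-0.13],0],[[0,0,-0.15],0],[[0,0,-0.15],0]]'
python3 - <<'E'
from h import *
s=manip.observe()
P,o,mk=ell("wrist",s,"large_tablet_mid","pics/w2.png");print(s["eef_pos"],s["opening"],s["ft_force"],mk)
E
```

```text
time: 3.6
eef_pos: [0.4587, -0.314, 0.1801]
eef_rot: [0.662, 0.75, 0.001, 0.004]
ft_force: [0.3, -0.4, -0.4]
opening: 0.0555
[ 0.45867462 -0.31396463  0.18006721] 0.05545691929629343 [ 0.32874081 -0.35763353 -0.35414697] [(0.88, array([319.2, 253. ]))]
```

View pics/w2.png

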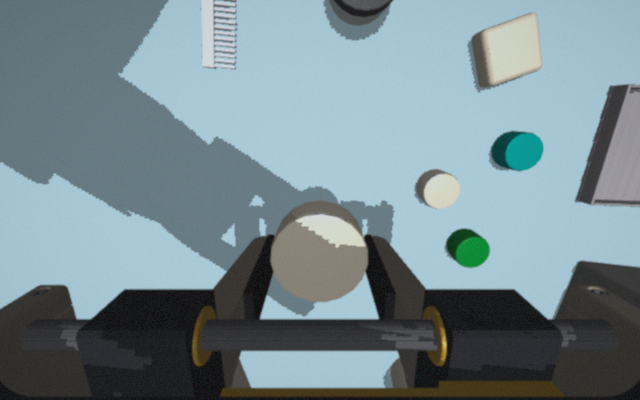

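The disc is held in the jaws at image (319,253). I carry it to the far half of the tray (tray y about +45 mm).

```bash
python3 -m creep '[[[0.015,0.005,0],0],[[0.045,0.016,0],0],[[0.08,0.028,0],0],[[0.115,0.04,0],0],[[0.15,0.053,0],0],[[0.185,0.065,0],0],[[0.22,0.077,0],0],[[0.255,0.09,0],0]]'
python3 -m creep '[[[0.035,0.012,0],0],[[0.07,0.024,0],0],[[0.105,0.037,0],0],[[0.14,0.049,0],0],[[0.175,0.062,0],0],[[0.205,0.072,0],0],[[0.22,0.077,0],0],[[0.22,0.077,0],0]]'
python3 - <<'E'
from h import *
s=manip.observe()
P,o,mk=ell("wrist",s,"tray_top","pics/w3.png");print(s["eef_pos"],s["opening"],s["ft_force"],mk)
for c,p in mk: print(onz(P,p,.08))
Rm=R.from_quat(s["eef_rot"]).as_matrix();print(np.degrees(np.arctan2(Rm[1,1],Rm[0,1])),Rm[2])
print(toolshift(s,[.566,.1786,.11]))
E
```

```text
time: 4.42
eef_pos: [0.513, -0.0465, 0.1728]
eef_rot: [0.662, 0.749, -0.001, -0.001]
ft_force: [-0.1, -0.8, -0.3]
opening: 0.0559
time: 5.08
eef_pos: [0.5631, 0.182, 0.1729]
eef_rot: [0.661, 0.75, -0.001, -0.001]
ft_force: [-0.6, -1.1, -2.0]
opening: 0.0554
[0.56306407 0.18202434 0.17286562] 0.05539496016148493 [-0.61480929 -1.05651379 -1.95043102] []
7.259637262362511 [ 1.49491654e-04 -2.11612031e-03 -9.99997750e-01]
[-0.0038  0.0026  0.0629]
```

View pics/w3.png

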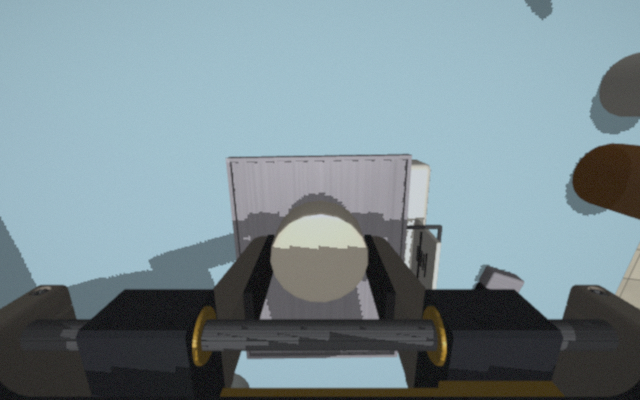

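```bash
python3 - <<'E'
from h import *
s=manip.observe();P=cam("wrist",s)
q=[onz(P,p,.082) for p in ([229,157],[411,155],[248,355],[395,353])]
print(q,np.mean(q,0))
for a,b in ((0,1),(0,2),(1,3),(2,3)): d=q[b]-q[a];print(np.hypot(*d),np.degrees(np.arctan2(d[1],d[0])))
E
```

```text
[array([0.483 , 0.2165]), array([0.6296, 0.2364]), array([0.5093, 0.0193]), array([0.6556, 0.0403])] [0.569375 0.128125]
0.14794448283055378 7.7302816856095085
0.19894604796275797 -82.40345349650215
0.19781610146800485 -82.44746476310553
0.14779949255663902 8.168478624045491
```

The four tray corners in the wrist view give a centre of (0.570, 0.130) and yaw about 8°, which agrees with the fixed cameras. I lower to about 12 mm below the empty tray height, so the spring already carries the tablet.

```bash
python3 -m creep '[[[-0.003,0,0.01],0],[[-0.006,0,0.025],0],[[-0.006,0,0.04],0],[[-0.006,0,0.052],0],[[-0.006,0,0.06],0],[[-0.006,0,0.066],0],[[-0.006,0,0.072],0],[[-0.006,0,0.076],0]]'
python3 -m creep '[[[0,0,0.003],0],[[0,0,0.003],0],[[0,0,0.003],0]]'
python3 - <<'E'
from h import *
s=manip.observe()
cv2.imwrite("pics/s4.png",cv2.resize(manip.capture("scene")[120:240,290:450],None,fx=5,fy=5,interpolation=cv2.INTER_CUBIC));print(s["eef_pos"],s["ft_force"])
E
```

```text
time: 5.9
eef_pos: [0.5643, 0.1732, 0.0981]
eef_rot: [0.662, 0.749, -0.0, 0.0]
ft_force: [-0.8, -0.3, -0.4]
opening: 0.056
time: 6.15
eef_pos: [0.5644, 0.1736, 0.0958]
eef_rot: [0.662, 0.75, 0.0, 0.0]
ft_force: [-0.4, -0.6, -0.6]
opening: 0.0556
[0.56436335 0.17357654 0.09579664] [-0.42454628 -0.63819264 -0.6367724 ]
```

View pics/s4.png

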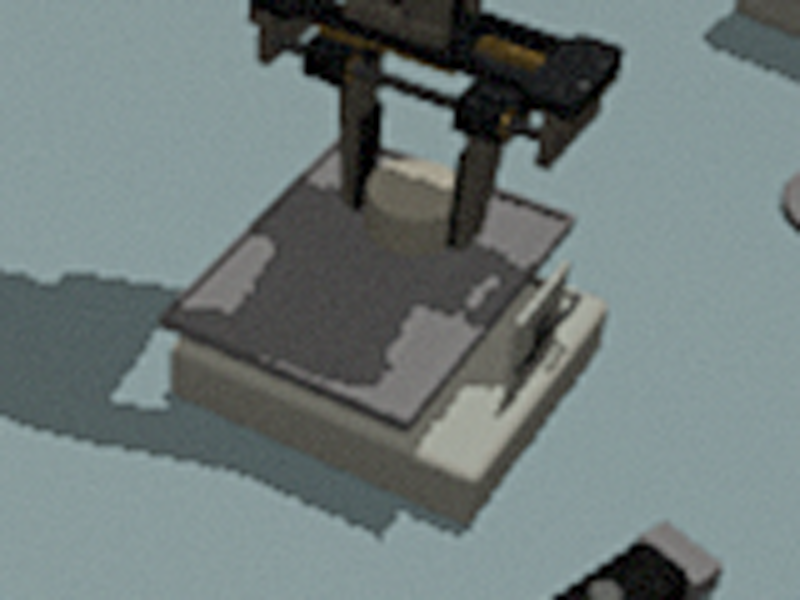

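The tablet stands on the tray between the fingertips, clear of the gauge plate. I release it and lift away.

```bash
python3 -m creep '[[[0,0,0],0],[[0,0,0],0],[[0,0,0],0],[[0,0,0],0]]' 0.075
python3 -m creep '[[[0,0,-0.01],0],[[0,0,-0.03],0],[[0,0,-0.06],0],[[0,0,-0.09],0],[[-0.03,0,-0.105],0],[[-0.06,-0.02,-0.105],0],[[-0.09,-0.03,-0.105],0],[[-0.1,-0.035,-0.105],0]]'
python3 - <<'E'
from h import *
s=manip.observe()
P,o,mk=ell("scene",s,"large_tablet_mid"); T,o2,mk2=ell("top",s,"large_tablet_mid"); print(mk,mk2)
if mk and mk2: print(tri(P,mk[0][1],T,mk2[0][1]))
s=manip.observe();img=manip.capture("wrist");cv2.imwrite("pics/w5.png",img);print(s["eef_pos"],s["time"])
cv2.imwrite("pics/s5.png",cv2.resize(manip.capture("scene")[120:240,290:450],None,fx=5,fy=5,interpolation=cv2.INTER_CUBIC))
E
```

```text
time: 6.53
eef_pos: [0.5644, 0.1735, 0.0958]
eef_rot: [0.662, 0.75, 0.0, 0.0]
ft_force: [-0.1, 0.3, -0.5]
opening: 0.0748
time: 7.2
eef_pos: [0.541, 0.0671, 0.2017]
eef_rot: [0.662, 0.749, -0.0, 0.001]
ft_force: [1.1, -0.4, 0.1]
opening: 0.0749
[(0.55, array([373.9, 160.9]))] [(0.64, array([208.5, 192.8]))]
(array([0.5657, 0.1778, 0.0845]), array([-0.7,  0.2]), array([-0.7, -0.7]))
[0.54233372 0.07100716 0.20064494] 7.5
```

View pics/s5.png

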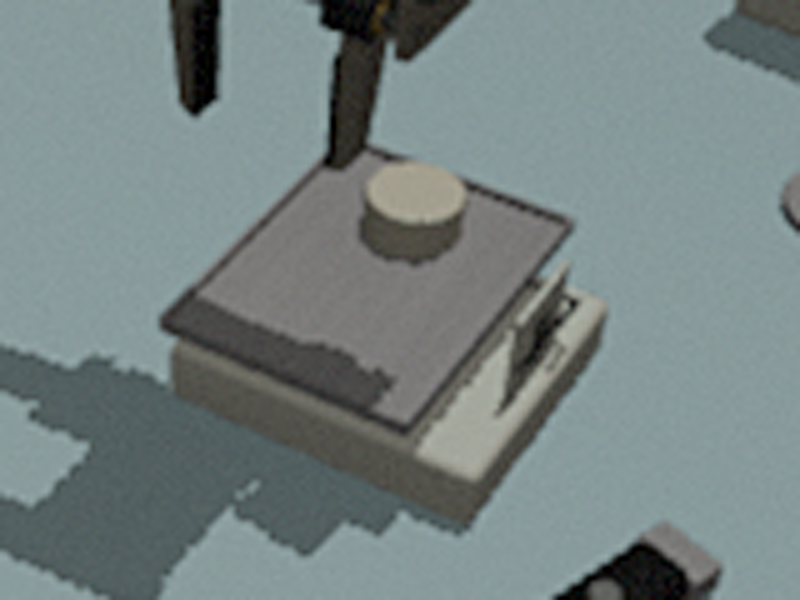

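View pics/w5.png

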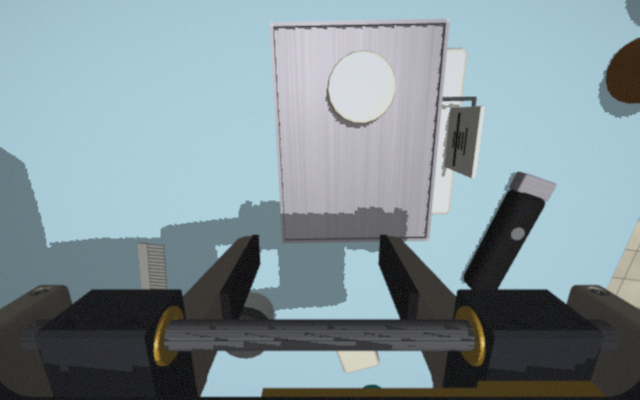

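The large disc lies flat on the tray, at scene crop (415,205), z about 0.084, so the tray has sunk about 10–12 mm. Next is the small cream tablet.

```bash
python3 -m creep '[[[-0.02,0,0],0],[[-0.055,0,0],0],[[-0.09,0,0],0],[[-0.125,0,0],0],[[-0.16,0,0],0],[[-0.195,0,0],0],[[-0.23,0,0.01],0],[[-0.265,0,0.02],0]]' 0.06
python3 -m creep '[[[-0.035,0,0],0],[[-0.07,0,0],0],[[-0.095,0.001,0],0],[[-0.1,0.001,0],0],[[-0.1,0.001,0],0]]'
python3 - <<'E'
from h import *
s=manip.observe()
P,o,mk=ell("wrist",s,"small_tablet_mid","pics/w6.png")
print(s["eef_pos"])
for c,p in mk: print(c,p,onz(P,p,.014),toolshift(s,[*onz(P,p,.014),.024]),tri(P,p,cam("scene"),[253.4,288.7]),tri(P,p,cam("top"),[417.8,191.9]))
E
```

```text
time: 8.27
eef_pos: [0.5756, -0.1942, 0.1807]
eef_rot: [0.662, 0.75, 0.0, 0.001]
ft_force: [0.7, 0.8, 0.0]
opening: 0.0601
time: 8.68
eef_pos: [0.5883, -0.2931, 0.18]
eef_rot: [0.663, 0.749, -0.0, -0.0]
ft_force: [0.2, 0.8, -0.3]
opening: 0.0602
[ 0.58830636 -0.29310527  0.17995378]
0.91 [357.  251.8] [ 0.6407 -0.3603] [-0.0731  0.0438  0.1559] (array([ 0.6299, -0.3225,  0.0862]), array([ 4.7, -3.7]), array([-1.6, -0.2])) (array([ 0.538 , -0.1929,  0.3735]), array([187.7,  19.4]), array([ -0.5, -13.6]))
0.69 [392.3 155.2] [ 0.6601 -0.2443] [0.0396 0.0773 0.1559] (array([ 0.6292, -0.284 ,  0.0557]), array([-29.2,  42.8]), array([13.9, -3.9])) (array([ 0.53  , -0.1923,  0.4047]), array([95.2, 61.7]), array([  5.6, -12.9]))
0.65 [322.9 195.2] [ 0.5924 -0.297 ] [-0.0044  0.0036  0.156 ] (array([ 0.5919, -0.2965,  0.0174]), array([-0.4,  0.3]), array([0.1, 0. ])) (array([ 0.5938, -0.3015, -0.0131]), array([ 0.4, -2.2]), array([0.6, 0. ]))
```

View pics/w6.png

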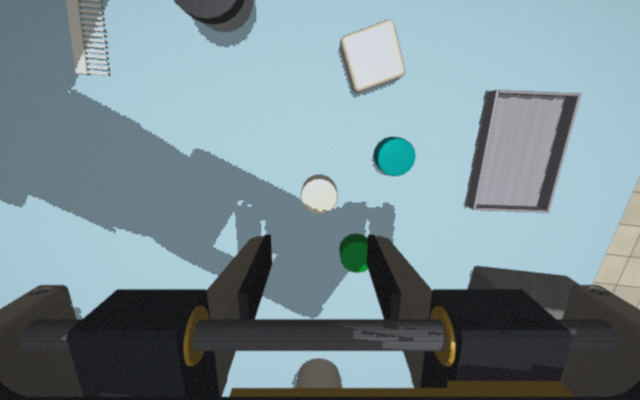

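The small cream disc is at (319,195), between the jaw lines. The green one at (357,252) and the turquoise one at (394,156) are clear of the finger paths. I go down.

```bash
python3 -m creep '[[[-0.002,0.0015,0.02],0],[[-0.002,0.0015,0.055],0],[[-0.002,0.0015,0.09],0],[[-0.002,0.0015,0.12],0],[[-0.002,0.0015,0.14],0],[[-0.002,0.0015,0.15],0],[[-0.002,0.0015,0.155],0],[[-0.002,0.0015,0.155],0]]'
python3 -m creep '[[[0,0,0],0],[[0,0,0],0],[[0,0,0],0],[[0,0,0],0],[[0,0,0],0],[[0,0,0],0]]' 0.025 15
python3 -m creep '[[[0,0,-0.01],0],[[0,0,-0.03],0],[[0,0,-0.06],0],[[0,0,-0.1],0],[[0,0,-0.13],0],[[0,0,-0.15],0],[[0,0,-0.15],0]]'
python3 - <<'E'
from h import *
s=manip.observe()
cv2.imwrite("pics/w7.png",manip.capture("wrist"));print(s["eef_pos"],s["opening"],toolshift(s,[.576,.086,.18]))
E
```

```text
time: 9.5
eef_pos: [0.5897, -0.293, 0.0253]
eef_rot: [0.662, 0.75, -0.0, -0.0]
ft_force: [-0.0, 0.3, 0.3]
opening: 0.0597
time: 10.0
eef_pos: [0.5904, -0.2944, 0.027]
eef_rot: [0.662, 0.749, 0.0, 0.001]
ft_force: [-0.0, 0.8, 6.4]
opening: 0.0397
time: 10.58
eef_pos: [0.5921, -0.2953, 0.1818]
eef_rot: [0.662, 0.749, 0.001, 0.004]
ft_force: [1.0, -1.0, 0.2]
opening: 0.0394
[ 0.592109   -0.29529349  0.18178906] 0.039398003826054656 [3.804e-01 3.100e-02 2.000e-04]
```

View pics/w7.png

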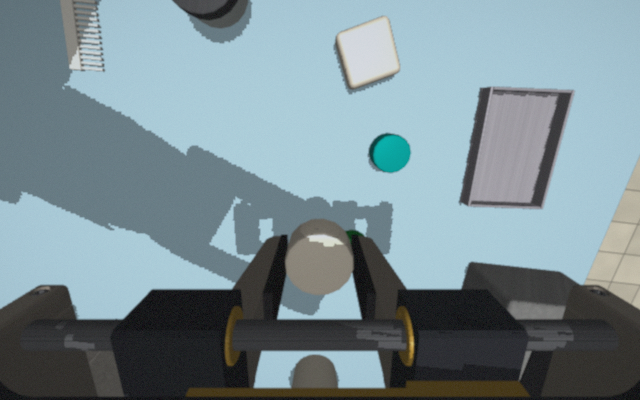

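The small disc is held at (320,257). I carry it to tray y of about -45 mm.

```bash
python3 -m creep '[[[0.015,0.001,0],0],[[0.045,0.004,0],0],[[0.08,0.007,0],0],[[0.115,0.01,0],0],[[0.15,0.012,0],0],[[0.185,0.015,0],0],[[0.22,0.018,0],0],[[0.25,0.02,0],0]]'
python3 -m creep '[[[0.035,0.003,0],0],[[0.07,0.006,0],0],[[0.1,0.008,0],0],[[0.12,0.01,0],0],[[0.128,0.011,0],0],[[0.128,0.011,0],0],[[0.128,0.011,0],0]]'
python3 - <<'E'
from h import *
s=manip.observe()
cv2.imwrite("pics/w8.png",manip.capture("wrist"));print(s["eef_pos"],s["opening"],toolshift(s,[.576,.086,.092]))
T,o2,mk2=ell("top",s,"large_tablet_mid");print(mk2)
E
```

```text
time: 11.3
eef_pos: [0.5766, -0.0406, 0.1738]
eef_rot: [0.662, 0.75, -0.001, -0.001]
ft_force: [0.0, 0.1, -0.2]
opening: 0.0393
time: 11.88
eef_pos: [0.573, 0.0848, 0.1746]
eef_rot: [0.662, 0.75, -0.001, -0.0]
ft_force: [-0.2, -0.5, -0.2]
opening: 0.0394
[0.57295639 0.08476238 0.17461875] 0.039395907566802876 [0.0009 0.0033 0.0826]
[(0.45, array([204.5, 191.3]))]
```

View pics/w8.png

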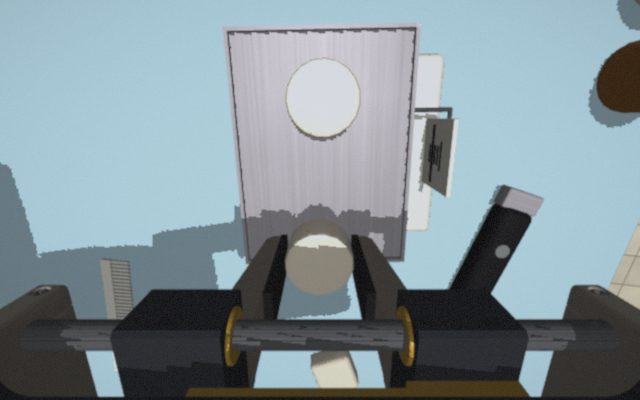

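The small disc is above the near half of the tray, with clear space to the large one at (322,97). I lower it slowly to the 120 g level (TCP about 0.088).

```bash
python3 -m creep '[[[0,0.002,0.01],0],[[0,0.003,0.03],0],[[0,0.003,0.05],0],[[0,0.003,0.065],0],[[0,0.003,0.073],0],[[0,0.003,0.078],0],[[0,0.003,0.082],0],[[0,0.003,0.085],0]]'
python3 -m creep '[[[0,0,0.001],0],[[0,0,0.001],0],[[0,0,0.001],0]]'
python3 - <<'E'
from h import *
s=manip.observe()
cv2.imwrite("pics/s9.png",cv2.resize(manip.capture("scene")[120:240,290:450],None,fx=5,fy=5,interpolation=cv2.INTER_CUBIC));print(s["eef_pos"],s["ft_force"])
E
```

```text
time: 12.75
eef_pos: [0.5771, 0.0852, 0.0906]
eef_rot: [0.662, 0.749, 0.0, 0.0]
ft_force: [0.3, -0.4, 0.1]
opening: 0.0393
time: 13.0
eef_pos: [0.5771, 0.0854, 0.0901]
eef_rot: [0.662, 0.75, 0.0, 0.0]
ft_force: [-0.1, -0.3, 0.1]
opening: 0.0395
[0.57711089 0.08539069 0.09014504] [-0.13522951 -0.29940827  0.08368585]
```

View pics/s9.png

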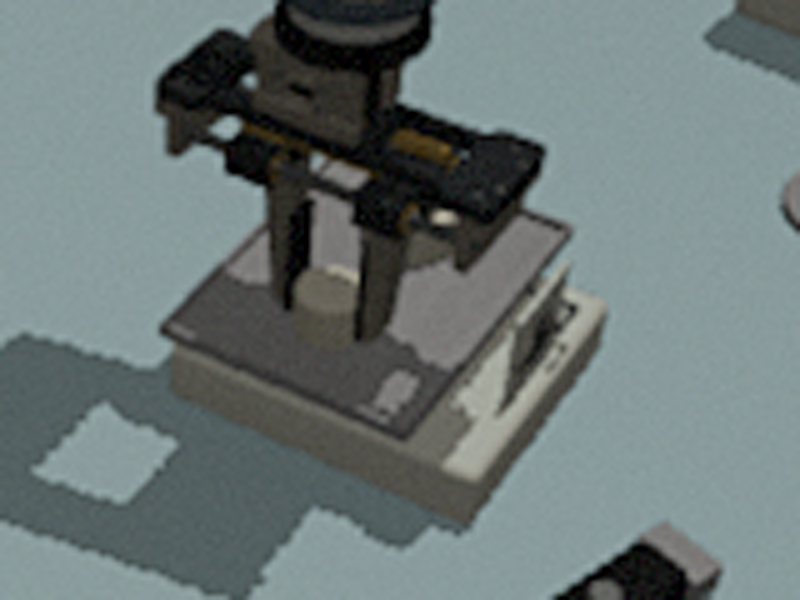

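It appears to be touching the tray. I go down another 2 mm, release and retreat.

```bash
python3 -m creep '[[[0,0,0.001],0],[[0,0,0.002],0],[[0,0,0.002],0],[[0,0,0.002],0]]'
python3 -m creep '[[[0,0,0],0],[[0,0,0],0],[[0,0,0],0],[[0,0,0],0],[[0,0,0],0]]' 0.06
python3 -m creep '[[[0,0,-0.008],0],[[0,0,-0.025],0],[[0,0,-0.05],0],[[0,0,-0.08],0],[[-0.03,0,-0.11],0],[[-0.06,0,-0.12],0],[[-0.09,0,-0.12],0],[[-0.1,0,-0.12],0]]'
python3 -m creep '[[[0,0,0],0],[[0,0,0],0],[[0,0,0],0],[[0,0,0],0],[[0,0,0],0],[[0,0,0],0]]'
python3 - <<'E'
from h import *
s=manip.observe()
for t in ("large_tablet_mid","small_tablet_mid"):
    P,o,mk=ell("scene",s,t); T,o2,mk2=ell("top",s,t); print(t,mk,mk2)
    for a in mk:
        for b in mk2:
            r=tri(P,a[1],T,b[1])
            if abs(r[1]).max()<4: print(r)
cv2.imwrite("pics/w10.png",manip.capture("wrist"));S=manip.capture("scene")
cv2.imwrite("pics/s10.png",cv2.resize(S[120:240,290:450],None,fx=5,fy=5,interpolation=cv2.INTER_CUBIC))
cv2.imwrite("pics/t10.png",manip.capture("top"))
E
```

```text
time: 13.38
eef_pos: [0.5768, 0.0854, 0.0877]
eef_rot: [0.662, 0.75, 0.0, 0.0]
ft_force: [0.2, 0.2, 1.4]
opening: 0.0391
time: 13.8
eef_pos: [0.5767, 0.0853, 0.0876]
eef_rot: [0.662, 0.749, -0.0, -0.0]
ft_force: [1.0, 0.1, -0.7]
opening: 0.06
time: 14.47
eef_pos: [0.5901, -0.0169, 0.2096]
eef_rot: [0.662, 0.749, 0.001, 0.002]
ft_force: [1.2, -0.7, -0.6]
opening: 0.0599
time: 14.97
eef_pos: [0.5889, -0.013, 0.2073]
eef_rot: [0.662, 0.75, -0.0, -0.0]
ft_force: [0.9, -0.8, -0.4]
opening: 0.0602
large_tablet_mid [(0.52, array([371.9, 164.1]))] []
small_tablet_mid [(0.65, array([293. , 292.6])), (0.61, array([241.6, 320.1]))] [(0.82, array([445.9, 172.9])), (0.77, array([397.2, 162.9])), (0.45, array([253.1, 188.5]))]
(array([ 0.66  , -0.2441,  0.0112]), array([-1. ,  0.1]), array([-0.7, -0.6]))
(array([ 0.6332, -0.3614,  0.0175]), array([ 1.3, -0. ]), array([0.9, 0.7]))
```

View pics/s10.png

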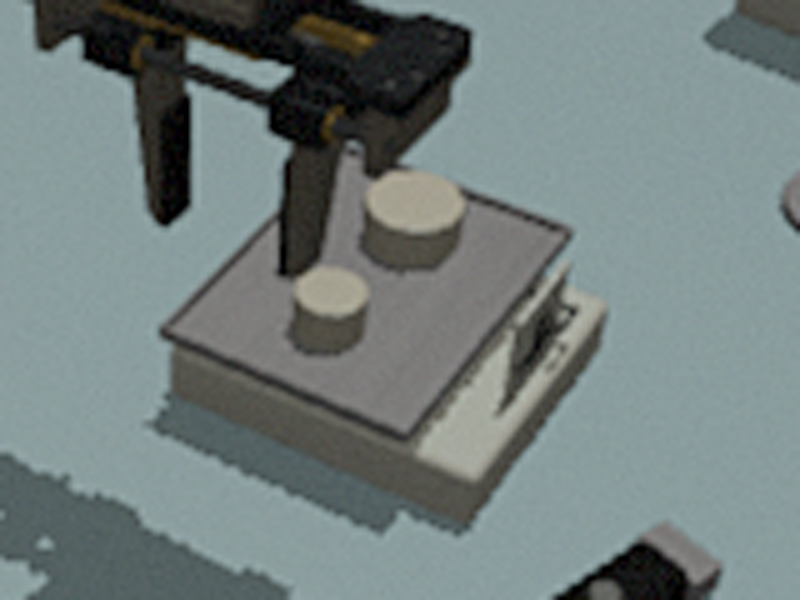

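View pics/w10.png

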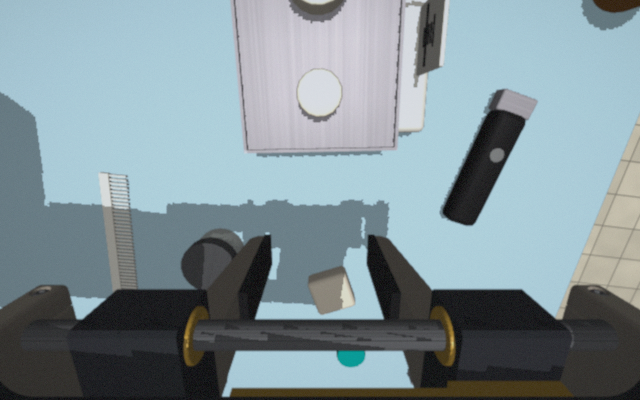

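View pics/t10.png

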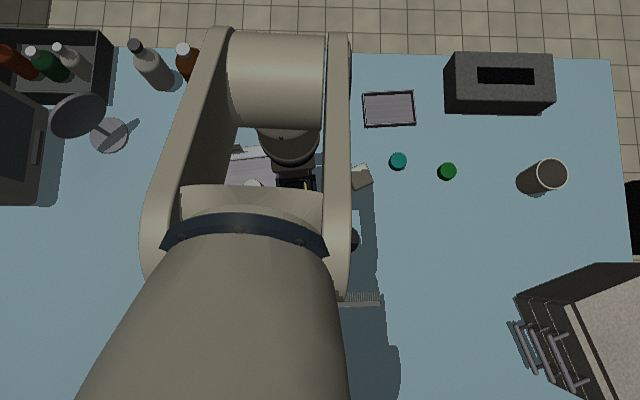

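Both discs lie flat, side by side on the tray: in the scene crop, the large one at (415,215) and the small one at (330,310). I'll move the arm aside and check the sinking and the bystanders.

```bash
python3 -m creep '[[[-0.02,0,0],0],[[-0.055,0,0],0],[[-0.09,0,0],0],[[-0.125,0,0],0],[[-0.16,0,0],0],[[-0.195,0,0],0],[[-0.22,0,0],0],[[-0.22,0,0],0]]'
python3 - <<'E'
from h import *
s=manip.observe()
for t in ("large_tablet_mid","small_tablet_mid"):
    P,o,mk=ell("scene",s,t); T,o2,mk2=ell("top",s,t); print(t,mk,mk2)
    for a in mk:
        for b in mk2:
            r=tri(P,a[1],T,b[1])
            if abs(r[1]).max()<4: print(r)
S=manip.capture("scene");T=manip.capture("top")
cv2.imwrite("pics/s11.png",S);cv2.imwrite("pics/t11.png",T)
cv2.imwrite("pics/c11.png",np.hstack([cv2.resize(cv2.imread(f)[165:225,380:420],(400,600),interpolation=cv2.INTER_CUBIC) for f in ("pics/scene0.png","pics/s11.png")]))
E
```

```text
time: 16.38
eef_pos: [0.6166, -0.2369, 0.2075]
eef_rot: [0.663, 0.748, -0.0, 0.001]
ft_force: [0.0, 0.3, 0.1]
opening: 0.0601
large_tablet_mid [(0.64, array([371.1, 161.4]))] [(0.65, array([210.3, 190.7]))]
(array([0.5664, 0.1699, 0.0893]), array([ 0.7, -0.2]), array([0.7, 0.7]))
small_tablet_mid [(0.81, array([292.7, 291.4])), (0.79, array([355.8, 180.7])), (0.71, array([244.5, 320.8])), (0.27, array([366.2, 178. ]))] [(0.7, array([397.9, 161.9])), (0.61, array([252. , 189.6]))]
(array([ 0.6605, -0.2447,  0.0173]), array([-0.8,  0.1]), array([-0.6, -0.5]))
(array([0.5752, 0.0861, 0.0767]), array([-0.4,  0.1]), array([-0.4, -0.4]))
```

View pics/t11.png

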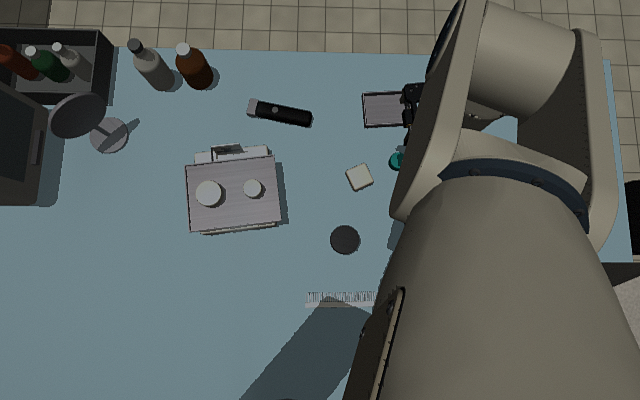

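View pics/c11.png

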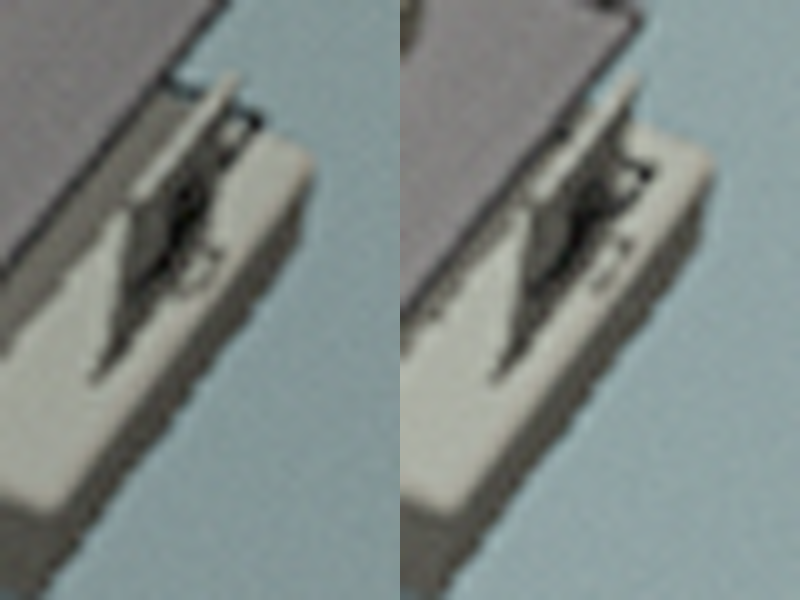

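The top view shows both tablets on the tray at (208,193) and (252,188), with the soap, jar, comb and trimmer where they started. In the gauge crops the pointer has come down clearly from the empty picture. I hand the job in.

```bash
python3 -c "
from rig import manip
print(manip.finish_job())"
```

```text
the job is handed in; nothing more can be done
None
```

I set the large off-white tablet on the tray and let go, then placed the small off-white one about 90 mm beside it. I handed the job in at about 17 s of the 58 s limit, and no verdict is reported.

**Placing:** The last pictures show both tablets lying flat, apart, and inside the tray's lip. The soap, jar, comb, trimmer and mirror look unmoved. The arm hid part of the soap dish in the last top view.

**Scale reading:**
- **Pointer:** it is clearly lower than when empty, but I did not read it against the long 120 g mark.
- **Small tablet:** its centre measured z = 0.077 m, which fits about 18 mm of sinking.
- **Large tablet:** its centre measured z = 0.089 m, about 13 mm higher than expected. I put this down to noise in the detector, since the pictures show it flat on the same tray.

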